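Close the spindle housing and thread the spindle through its two bushings

TASK

Set the loose cap on the spindle housing and press it down against the stiff rubber seal until its flange sits level on the rim. Then take the long spindle from the wooden block and thread it, grooved end down, through the bushing in the cap and on through the bushing in the housing floor, until the groove near its lower end is clear below the lower bushing but the end stays well clear of the base plate. Finish while still holding the spindle there, as it would drop through if let go and its retaining ring is still to be fitted; leave the short rod, pliers, ring tray and oil bottle alone.

Things in the scene. Friction and masses are not known exactly. Their poses are not given: they have to be found in the camera images.
- housing: Fixed housing: steel base plate 150 x 150 mm, its top 8 mm above the bench; four 14 mm standoffs; a 142 mm square floor plate (55 to 63 mm up); on it a round aluminium drum, open on top, 110 mm outside, 98 mm inside, rim 108 mm above the bench with a 2.5 mm chamfer inside. Origin: centre of the base plate's underside, on the bench; z up along the axis of drum and lower bushing.
- mouth (a point): Centre of the drum's open mouth, in the plane of the rim, 108 mm above the bench. A black rubber seal ring sits inside, its top 7 mm below the rim at the start; the seated cap has pushed it 5 mm further down.
- seal (a joint): How far the seal ring in the drum has been pushed down, m: 0 at the start, 0.005 when the cap is seated. A stiff fit: it slides only under about 7 N in all (the cap itself weighs about 2.4 N) plus 1 N for every 10 mm/s of speed, and stays where it is left.
- low_bush (a point): Centre of the underside of the lower (brass) bushing, on the drum's axis, 50 mm above the bench. The bushing is 22 mm long (50 to 72 mm up), bore 14 mm, with a conical lead-in at its top, 22 mm wide at the mouth.
- cap_center (a point): Loose round aluminium cap, 48 mm high; this point is on its axis half-way up, z up. From below: spigot 94 mm across, 12 mm high, chamfered foot; flange 110 mm across, 6 mm thick; hub 34 mm across, 30 mm high, to hold it by. Brass bushing right through, bore 14 mm, lead-in 20 mm wide on top. Starts on its spigot on the bench. Seated, this point is 120 mm above the bench, the hub top 144 mm.
- spindle_center (a point): Long plain steel spindle, diameter 12 mm, length 180 mm, 0.155 kg; this point is half-way along it, z towards its upper end. It starts standing upright in a hole of the wooden block, grooved end down, lower end 15 mm and upper end 195 mm above the bench. At the end only its uppermost 55 mm or so stands out of the cap's hub, so hold it there.
- spindle_tip (a point): Centre of the spindle's lower end face (90 mm below its centre). The foot is chamfered (3 mm high); the groove for the retaining ring, 3 mm wide, lies 10 to 13 mm above this point. At the end this point should be about 24 mm above the bench.
- rod_block: Fixed wooden block, 52 mm (its x) by 140 mm (its y), 55 mm high, with two holes 13 mm wide and 40 mm deep at y = -40 and +40 mm on its centre line; one holds the spindle, the other the short rod. Origin: centre of its underside.
- short_rod_center (a point): Bystander: short steel rod, diameter 12 mm, length 115 mm, no groove, in the other hole of the block; this point is half-way along it.
- pliers: Bystander: circlip pliers lying on the bench, about 190 x 70 mm, 14 mm high. Origin under the pivot; x towards the nose.
- tray: Bystander: black plastic tray of retaining rings, 80 mm (its x) x 110 mm (its y) x 24 mm. Origin: centre of its underside.
- oil: Bystander: small clear oil bottle, diameter 44 mm, 105 mm high. Origin: centre of its underside.

How it is judged:
On the way, in this order (a step that is already met when the one before it is completed fails the run):
1. The cap is pressed down into the housing, its flange level on the rim, before the spindle enters it (z of cap_center in the frame of housing between 0.117 and 0.122 m and horizontal distance between cap_center and mouth below 0.004 m and angle between cap_center's own z axis and vertical below 0.035 rad and horizontal distance between spindle_tip and mouth above 0.03 m), for 0.2 s.
2. The spindle's lower end has passed into the cap's bushing from above (z of cap_center in the frame of housing between 0.117 and 0.122 m and horizontal distance between cap_center and mouth below 0.004 m and angle between cap_center's own z axis and vertical below 0.035 rad and z of spindle_tip in the frame of housing below 0.138 m and horizontal distance between spindle_tip and mouth below 0.008 m).
At the end, for the whole second after the job is handed in: The cap is seated (within 2 mm of its seat in height, 4 mm of the axis, 2 degrees of level) and the spindle, still gripped by the fingers (more than 2 N) and still, runs through both bushings, its lower end 12.5 mm or more below the lower bushing and 2 mm or more above the base plate (z of cap_center in the frame of housing between 0.117 and 0.122 m and horizontal distance between cap_center and mouth below 0.004 m and angle between cap_center's own z axis and vertical below 0.035 rad and z of spindle_tip in the frame of housing between 0.01 and 0.0375 m and horizontal distance between spindle_tip and low_bush below 0.004 m and angle between the z axis of spindle_center and the z axis of housing, either way round below 0.06 rad and contact force between spindle and the fingers above 2 N and linear speed of spindle below 0.02 m/s); the arm keeps its last pose, push and grip.
It fails at once if The short rod is moved from its place (distance of short_rod_center from where it was at the start of the episode above 0.03 m).
It fails at once if The pair of pliers is moved from its place (distance of pliers from where it was at the start of the episode above 0.03 m).
It fails at once if The tray of rings is moved from its place (distance of tray from where it was at the start of the episode above 0.03 m).
It fails at once if The oil bottle is moved from its place (distance of oil from where it was at the start of the episode above 0.03 m).
It also fails if it takes over 70 s, if anything falls off the work surface, if the arm or the gripper's body presses on something with over 40 N, if the wrist force passes 120 N, or if a joint passes its speed limit or range.

ROBOT

A 7-joint arm with a two-finger parallel gripper is mounted at the origin on the work surface. World frame = base frame: x ahead of the robot, y to its left, z up, the work surface at z = 0. Lengths are in m, angles in rad, forces in N, time in s.
With the tool pointing down it reaches from about 0.35 to 0.9 m from the base axis. Payload 19.9 kg.
Tool frame: the origin (TCP) lies between the finger pads; the fingertips stand 19 mm ahead of it and the grasp point (between the pads) is the TCP; z points along the fingers, y is the line along which they close (so a half turn about z gives the same grasp; the last joint's range is limited). The gripper opens to 94 mm and grips with 3 to 60 N. Pads are 16 mm wide; open, the fingers measure 119 mm over their backs; the gripper's body (75 mm by 177 mm) begins 78 mm behind the grasp point.
Start: joints at [1.268, 0.417, -0.01, 1.614, 0.005, 1.111, -0.053], TCP at [0.161, -0.604, 0.224] pointing down, gripper open.
Joint ranges: [-2.81, 2.81], [-0.39, 2.02], [-1.27, 1.25], [0.06, 2.57], [-1.19, 4.33], [0.19, 2], [-2.82, 2.82]. Speed limits (rad/s): [1.89, 1.89, 2.39, 2.39, 3.01, 3.01, 3.01].

INTERFACE

Orientations are given as a 3x3 rotation matrix whose columns are the frame's x, y, z axes.
In Python, from rig import robot gives the robot as it stands. Calls block until the motion is done:
- robot.move_ptp(position, orientation): joint-space move of the TCP to a pose.
- robot.move_linear(position, velocity=0.15, frame=None, threshold=None): straight line of the TCP; frame=None keeps the orientation; velocity is the mean speed in m/s. With threshold (N) it stops when the force on the tool has changed by that much, and returns True; else False.
- robot.goto_joints(angles): joint-space move.
- robot.gripper_to(opening): finger opening in m; the grip force is fixed at half the most; returns when the fingers have stopped.
- robot.pause(seconds).
- robot.ik(position, orientation): joint angles nearest the present ones, or None.
- robot.get_state(): the state.
- robot.grab_frame(name): name is "scene" or "top" or "wrist"; returns the picture (480x640x3 uint8, red, green, blue); there is no depth.
- robot.camera_info(name): a dict with "fx", "fy", "cx", "cy" (pixels), "rvec" (rotation vector, rad) and "tvec" (3), from world to camera coordinates, as OpenCV has them. Camera axes: x right, y down, z forward; pixel columns grow to the right and rows downward; lengths in m; the calibration is good to about 2 mm. A picture is of the moment at which its call begins: read the wrist's pose just before it. camera_info takes no time and is no camera call; for the wrist camera it gives the pose at the moment of the call.
A pose or a line that the arm cannot do raises robot.PlanningError and nothing moves.
- robot.sign_off(): hands the job in; it is judged then, once.
The state is a dict: "time": time; "qpos": joint angles; "joint_vel": joint speeds; "effort": joint torques, N m; "ee_pos": TCP position; "tool_rot": TCP orientation; "force": force on the tool from outside, world axes, zero at the start; "moment": the same for the moment, N m; "opening": finger opening in m; "grasp_force": force on a finger pad.
Only numpy, scipy, OpenCV 4.12 (cv2) and the standard library are available. Lean on these libraries where they do the work, as an engineer would, in place of code of your own. Each camera call takes 0.05 s, during which the arm holds its last target. There are 200 camera calls.

## Working session

There is one attempt and no reset: what is moved stays moved. The work goes in short steps, each a Python script; the robot and the scene stay as the last script left them, time stands still between calls to the robot, and variables do not carry over. Pictures are saved under pics/ and viewed, at most 10 in all, crops included, and the job is handed in when it is done.

```bash
ls; mkdir -p pics; python3 - <<'E'
from rig import robot
import cv2,numpy as np
for n in("scene","top"):
    im=robot.grab_frame(n); cv2.imwrite(f"pics/{n}0.png",im[:,:,::-1])
    c=robot.camera_info(n); print(n,c, (-cv2.Rodrigues(np.array(c["rvec"]))[0].T@np.array(c["tvec"]).ravel()).round(3))
s=robot.get_state(); print(s["time"],s["opening"],np.array(s["tool_rot"]).round(3))
E
```

```text
pics
scene {'fx': 486.21966080120814, 'fy': 486.21966080120814, 'cx': 319.8890676659225, 'cy': 237.61616461272257, 'rvec': array([ 0.66490209,  2.53093766, -1.31154095]), 'tvec': array([ 0.53875102, -0.08366534,  1.33861863])} [1.012 0.742 0.718]
top {'fx': 530.4047604461117, 'fy': 530.4047604461117, 'cx': 321.2784118459519, 'cy': 246.5591444040859, 'rvec': array([ 2.1381578 , -2.17944583,  0.13929419]), 'tvec': array([0.01673666, 0.61696999, 0.96832271])} [0.492 0.01  1.038]
0.1 0.09400050815570676 [[ 0.966  0.258 -0.   ]
 [ 0.258 -0.966  0.001]
 [-0.    -0.001 -1.   ]]
```

View pics/scene0.png

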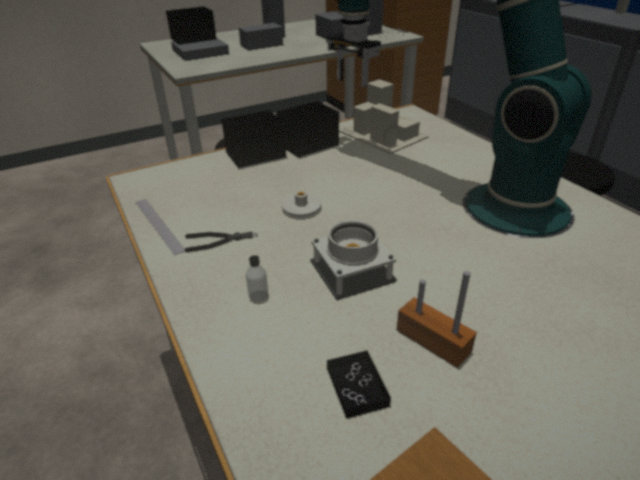

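View pics/top0.png

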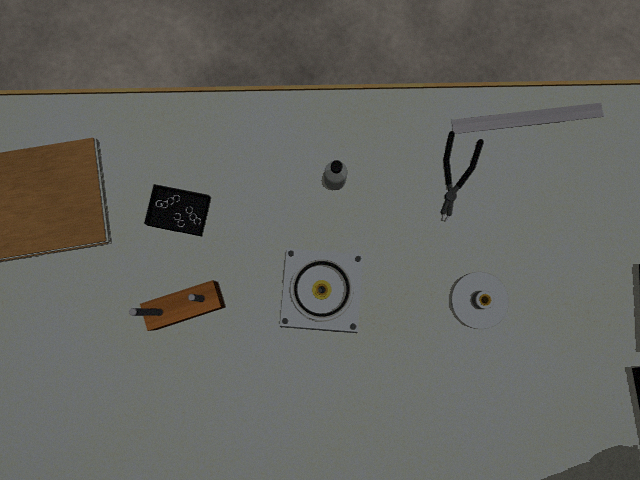

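The scene view shows everything upright. In the top view the housing's brass bushing is near (321,290), the cap's brass near (485,300), the spindle top near (135,312) and the short rod top near (193,297).

```bash
cat > h.py <<'E'
from rig import robot
import cv2,numpy as np
def cam(n):
    c=robot.camera_info(n);R=cv2.Rodrigues(np.array(c["rvec"],float))[0];t=np.array(c["tvec"],float).ravel()
    return c,R,t
def ray(C,uv,z):
    c,R,t=C;o=-R.T@t
    d=R.T@np.array([(uv[0]-c["cx"])/c["fx"],(uv[1]-c["cy"])/c["fy"],1]);return o+d*(z-o[2])/d[2]
def proj(C,p):
    c,R,t=C;q=R@np.array(p)+t;return np.array([c["fx"]*q[0]/q[2]+c["cx"],c["fy"]*q[1]/q[2]+c["cy"]])
def brass(im):
    h=cv2.cvtColor(im,cv2.COLOR_RGB2HSV);return cv2.inRange(h,(12,110,60),(35,255,255))
def blobs(m,amin=8):
    n,_,s,c=cv2.connectedComponentsWithStats(m);return [(s[i].tolist(),c[i].round(1).tolist()) for i in range(1,n) if s[i,4]>=amin]
def down(a): # tool y axis (closing) at angle a in world xy
    y=np.array([np.cos(a),np.sin(a),0]);z=np.array([0,0,-1.]);return np.column_stack([np.cross(y,z),y,z])
def f(): 
    s=robot.get_state();return round(s["time"],2),np.round(s["ee_pos"],4),np.round(s["force"],1),round(s["opening"],4),np.round(s["grasp_force"],1)
E
python3 - <<'E'
from h import *
C=cam("top");im=cv2.imread("pics/top0.png")[:,:,::-1].copy()
m=brass(im);m[:, :240]=0;m[:150]=0
for b in blobs(m):print(b)
print("cap",ray(C,(485,300),.048),"hous",ray(C,(321.5,290),.072),"spin",ray(C,(135,312),.195),"short",ray(C,(193,297),.130))
print("drum rim",ray(C,(322,290),.108))
c,R,t=cam("wrist");s=robot.get_state();T=np.array(s["tool_rot"]);print("wristcam in tool",T.T@(-R.T@t-s["ee_pos"]),"axes",(R@T).round(2),c["fx"])
S=cam("scene");print("scene rays spin",ray(S,(466,273),.195),"short",ray(S,(421.5,282),.130),"hub",ray(S,(301,195),.048))
E
```

```text
([312, 280, 19, 19, 238], [321.2, 289.2])
([479, 294, 12, 12, 64], [484.9, 299.1])
cap [ 0.51014967 -0.29729589  0.048     ] hous [0.5334813  0.00624631 0.072     ] spin [0.49926503 0.30109823 0.195     ] short [0.52329374 0.22550245 0.13      ]
drum rim [0.53191572 0.00552239 0.108     ]
wristcam in tool [ 6.66292283e-02 -7.34836976e-05 -1.59855013e-01] axes [[-0.    1.   -0.  ]
 [-0.97 -0.   -0.23]
 [-0.23  0.    0.97]] 360.2288089920866
scene rays spin [0.5032842  0.30743355 0.195     ] short [0.52816146 0.23217141 0.13      ] hub [ 0.51483377 -0.2865803   0.048     ]
```

```bash
cat >> h.py <<'E'
def look(name,xy,a,z=.25):
    robot.move_ptp([xy[0],xy[1],z],down(a));robot.pause(.2)
    C=cam("wrist");im=robot.grab_frame("wrist");cv2.imwrite(f"pics/{name}.png",im[:,:,::-1]);np.save(f"pics/{name}.npy",np.r_[C[1].ravel(),C[2],C[0]["fx"],C[0]["cx"],C[0]["cy"]]);return C,im
E
python3 - <<'E'
from h import *
for n,xy,a,z,pz in(("cap",(.510,-.295),-.5,.2,.048),("hous",(.533,.006),0,.25,.072),("spin",(.50,.303),.55,.3,.195)):
    C,im=look(n,xy,a,z);print(n,f())
    for b in blobs(brass(im),40):print(b,ray(C,b[1],pz).round(4))
ims=[cv2.imread(f"pics/{n}.png") for n in("cap","hous","spin")]
cv2.imwrite("pics/m.png",cv2.resize(np.hstack([i[:, 100:540] for i in ims]),(800,291)))
E
```

```text
cap (2.06, array([ 0.5097, -0.2956,  0.2   ]), array([-0.4,  0. , -0.2]), 0.0943, np.float64(0.0))
([309, 218, 24, 24, 395], [320.5, 229.8]) [ 0.5128 -0.2982  0.048 ]
([60, 323, 28, 75, 822], [71.4, 366.2]) [ 0.2356 -0.3009  0.048 ]
([88, 323, 17, 16, 159], [95.7, 331.3]) [ 0.2788 -0.2822  0.048 ]
([530, 323, 15, 16, 102], [536.4, 331.5]) [ 0.6453 -0.4834  0.048 ]
([541, 323, 32, 75, 756], [561.0, 365.4]) [ 0.6534 -0.5291  0.048 ]
([285, 415, 355, 17, 3279], [493.7, 426.0]) [ 0.5697 -0.5621  0.048 ]
hous (3.48, array([0.5331, 0.0051, 0.2498]), array([ 0.5, -0.7, -0.1]), 0.0939, np.float64(0.0))
([285, 0, 58, 20, 721], [311.6, 7.9]) [0.5298 0.1885 0.072 ]
([303, 203, 36, 36, 902], [320.0, 220.9]) [0.5369 0.0073 0.072 ]
([60, 323, 45, 75, 1148], [76.0, 360.6]) [ 0.281  -0.1411  0.072 ]
([528, 323, 45, 75, 916], [557.3, 363.0]) [ 0.7862 -0.145   0.072 ]
([89, 380, 11, 14, 53], [92.8, 385.8]) [ 0.2943 -0.1712  0.072 ]
([283, 415, 357, 17, 3565], [489.7, 425.8]) [ 0.7236 -0.2223  0.072 ]
spin (4.88, array([0.5004, 0.3021, 0.2999]), array([-0. , -0.4,  0.2]), 0.0938, np.float64(0.0))
([462, 0, 95, 182, 493], [509.5, 88.6]) [0.5575 0.464  0.195 ]
([467, 0, 173, 248, 29045], [573.8, 123.2]) [0.6103 0.4696 0.195 ]
([276, 179, 71, 124, 4337], [310.4, 238.1]) [0.4954 0.3022 0.195 ]
([60, 323, 48, 75, 1443], [77.9, 360.8]) [0.3858 0.1138 0.195 ]
([525, 323, 48, 75, 1225], [554.9, 362.1]) [0.7216 0.3172 0.195 ]
([207, 413, 27, 19, 414], [219.5, 422.9]) [0.5133 0.1214 0.195 ]
([283, 415, 357, 17, 3591], [489.1, 425.8]) [0.7133 0.24   0.195 ]
```

View pics/m.png

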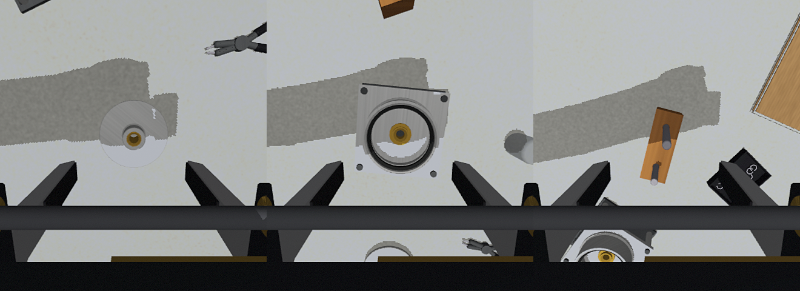

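Brass of the cap is at (320,230) and of the housing at (320,221) in the full wrist frames. The spindle's top is around (320,247), and the short rod is below it. I'll take half-turn views to cancel the wrist camera's calibration error.

```bash
python3 - <<'E'
from h import *
P=(.502,.303,.195)
crops=[]
def cr(C,im):
    u=proj(C,P).round().astype(int);print("proj",u,"short",proj(C,(.525,.23,.13)).round());c=im[u[1]-40:u[1]+40,u[0]-40:u[0]+40];crops.append(cv2.resize(c,(400,400),interpolation=cv2.INTER_NEAREST))
C=None
d=np.load("pics/spin.npy");C=({"fx":d[12],"fy":d[12],"cx":d[13],"cy":d[14]},d[:9].reshape(3,3),d[9:12]);cr(C,cv2.imread("pics/spin.png"))
def half(a):
    for b in (a+np.pi,a-np.pi):
        try: robot.ik([.5,.3,.3],down(b)); return b
        except Exception as e: print(e)
for n,xy,a,z,pz in(("spin2",(.50,.303),.55,.3,.195),("hous2",(.535,.006),0,.25,.072),("cap2",(.511,-.297),-.5,.2,.048)):
    for b in(a-np.pi,a+np.pi):
        q=robot.ik([xy[0],xy[1],z],down(b))
        if q is not None:break
    print(n,b,None if q is None else q[-1].round(2) if hasattr(q[-1],'round') else q[-1])
    if q is None: continue
    try: C,im=look(n,xy,b,z)
    except robot.PlanningError as e: print(e);continue
    if n=="spin2":cr(C,im[:,:,::-1])
    else:
        for bb in blobs(brass(im),40):
            p=ray(C,bb[1],pz)
            if np.hypot(*(p[:2]-xy))<.03:print(bb,p.round(4))
print(f())
cv2.imwrite("pics/c.png",np.hstack(crops))
E
```

```text
proj [318 242] short [299. 299.]
spin2 -2.5915926535897933 -0.29
proj [318 243] short [299. 300.]
hous2 -3.141592653589793 2.62
([296, 204, 37, 36, 901], [314.1, 221.7]) [0.5369 0.0045 0.072 ]
cap2 -3.641592653589793 2.65
([302, 216, 24, 24, 396], [313.6, 228.5]) [ 0.5134 -0.2973  0.048 ]
(9.62, array([ 0.5114, -0.2961,  0.2002]), array([ 0. ,  0.3, -0.6]), 0.094, np.float64(0.0))
```

View pics/c.png

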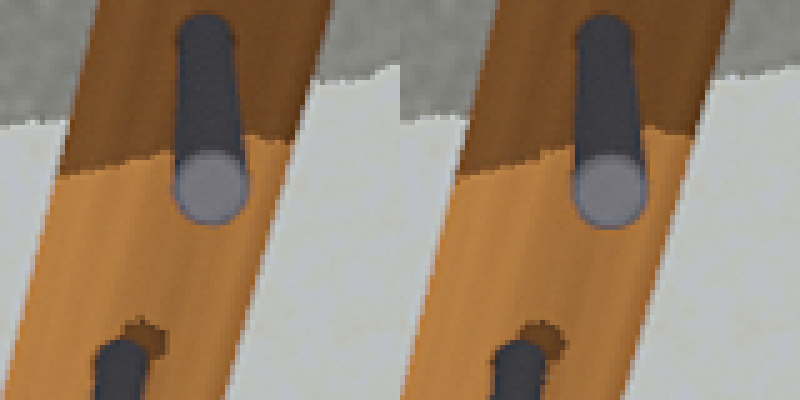

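The crops show the spindle's end face centred near (211,187) and (610,190) in the crops, with the hole's short rod below. The second view doesn't look flipped, so I'll check the stored camera poses.

```bash
python3 - <<'E'
from h import *
for n in("spin","spin2","hous","hous2","cap","cap2"):
    d=np.load(f"pics/{n}.npy");R=d[:9].reshape(3,3);print(n,"img x axis",R[0].round(3),"pos",(-R.T@d[9:12]).round(4))
    if "spin" in n:
        C=({"fx":d[12],"fy":d[12],"cx":d[13],"cy":d[14]},R,d[9:12])
        im=cv2.imread(f"pics/{n}.png");u=proj(C,(.502,.303,.195)).round().astype(int)
        g=im[u[1]-40:u[1]+40,u[0]-40:u[0]+40].astype(int)
        m=((g.max(2)>90)&(g.max(2)<150)&(abs(g[...,0]-g[...,2])<35)).astype(np.uint8)
        m=cv2.morphologyEx(m,cv2.MORPH_OPEN,np.ones((5,5)))
        for b in blobs(m,60):print(b,ray(C,np.array(b[1])+u-40,.195).round(4))
print(np.round(robot.get_state()["tool_rot"],3))
E
```

```text
spin img x axis [0.854 0.521 0.   ] pos [0.4658 0.3589 0.4597]
([0, 0, 19, 25, 404], [7.8, 10.9]) [0.4698 0.3092 0.195 ]
([63, 0, 17, 16, 235], [71.4, 7.5]) [0.5088 0.336  0.195 ]
([35, 30, 14, 15, 174], [41.7, 37.1]) [0.5018 0.3052 0.195 ]
spin2 img x axis [0.853 0.523 0.   ] pos [0.4651 0.3599 0.4599]
([0, 0, 19, 24, 387], [7.8, 10.5]) [0.4694 0.31   0.195 ]
([64, 0, 16, 15, 216], [71.7, 6.8]) [0.5084 0.3372 0.195 ]
([35, 31, 14, 14, 172], [41.5, 37.7]) [0.5017 0.3053 0.195 ]
hous img x axis [ 1.    -0.002 -0.   ] pos [0.5332 0.0716 0.4096]
hous2 img x axis [-1. -0. -0.] pos [ 0.5349 -0.0605  0.4099]
cap img x axis [ 0.877 -0.481  0.   ] pos [ 0.5416 -0.2372  0.3598]
cap2 img x axis [-0.879  0.478 -0.001] pos [ 0.4796 -0.3543  0.3602]
[[-0.478 -0.878  0.   ]
 [-0.878  0.478 -0.   ]
 [ 0.    -0.    -1.   ]]
```

```bash
python3 - <<'E'
from h import *
c=[.5131,-.2978];h=[.5369,.0059]
robot.move_ptp([*c,.15],down(-.5));robot.gripper_to(.06);robot.pause(.1)
p=robot.get_state()["ee_pos"];print(p)
hit=robot.move_linear([*c,.040],velocity=.08,threshold=6);print(hit,f())
if not hit:
    robot.gripper_to(.02);print(f())
    robot.move_linear([*c,.20],velocity=.12);robot.pause(.2);print(f())
    robot.move_ptp([*h,.20],down(0));robot.pause(.3);print(f())
    C=cam("top");im=robot.grab_frame("top");cv2.imwrite("pics/held.png",im[200:400,200:440,::-1].repeat(3,0).repeat(3,1)[:600,:720])
    im=robot.grab_frame("wrist");cv2.imwrite("pics/heldw.png",im[:,:,::-1])
E
```

```text
[ 0.51311398 -0.29779617  0.14999228]
False (14.36, array([ 0.5133, -0.2979,  0.0404]), array([ 0.2,  0.5, -0.4]), 0.0599, np.float64(0.0))
(14.88, array([ 0.5132, -0.2978,  0.0401]), array([-1. ,  0.1,  0.3]), 0.0346, np.float64(30.0))
(16.57, array([ 0.513 , -0.2978,  0.1997]), array([-0.4, -0.3, -2.9]), 0.0341, np.float64(30.0))
(18.03, array([0.5369, 0.0052, 0.2   ]), array([-0.1, -0.6, -2.7]), 0.034, np.float64(30.0))
```

View pics/heldw.png

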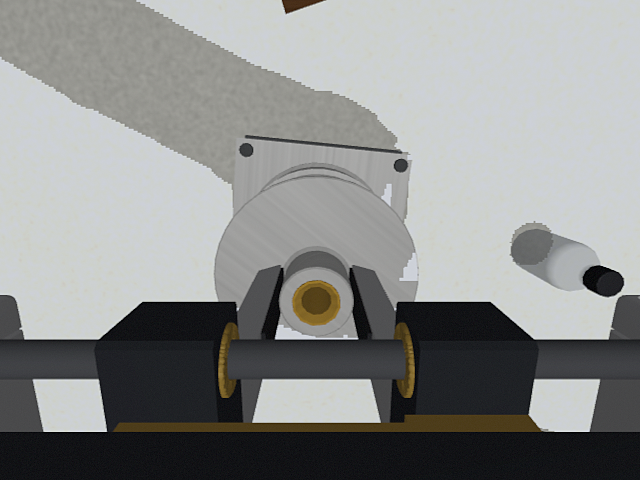

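The cap is held level over the drum, with its brass at (316,303). Next: lower and press.

```bash
python3 - <<'E'
from h import *
h=[.5369,.0059]
robot.move_linear([*h,.158],velocity=.1);robot.pause(.2);print(f())
hit=robot.move_linear([*h,.142],velocity=.03,threshold=12);robot.pause(.1);print(hit,f())
for z in(.139,.137,.136,.135,.134):
    hit=robot.move_linear([*h,z],velocity=.01,threshold=30);print(z,hit,f())
    if hit:break
E
```

```text
(18.9, array([0.5372, 0.0059, 0.1585]), array([ 0.4,  0.2, -3. ]), 0.034, np.float64(30.0))
False (19.68, array([0.537 , 0.0059, 0.1421]), array([ 0. , -0.8, -2.2]), 0.0342, np.float64(30.0))
0.139 False (20.13, array([0.5371, 0.0059, 0.139 ]), array([ 1. , -0.2,  0.4]), 0.0342, np.float64(30.0))
0.137 False (20.48, array([0.537 , 0.0059, 0.137 ]), array([1.7, 0.4, 0.7]), 0.0342, np.float64(30.0))
0.136 False (20.73, array([0.537 , 0.0059, 0.136 ]), array([0. , 0.9, 3. ]), 0.0339, np.float64(30.0))
0.135 False (20.98, array([0.537 , 0.0058, 0.1358]), array([-7.4,  2.1, 22.1]), 0.0341, np.float64(30.0))
0.134 False (21.23, array([0.537 , 0.0057, 0.1352]), array([-10. ,   2.7,  32.9]), 0.034, np.float64(30.0))
```

```bash
python3 - <<'E'
from h import *
h=[.5369,.0059]
robot.move_linear([*h,.1360],velocity=.02);robot.pause(.2);print(f())
robot.gripper_to(.06);robot.pause(.2)
robot.move_linear([*h,.27],velocity=.2)
for n,b in(("s1",0),("s2",-np.pi)):
    C,im=look(n,h,b,.28);print(f())
    for bb in blobs(brass(im),40):
        p=ray(C,bb[1],.144)
        if np.hypot(*(p[:2]-h))<.03:print(bb,p.round(4))
cv2.imwrite("pics/seat.png",cv2.resize(robot.grab_frame("scene")[180:300,280:420,::-1],(700,600)))
E
```

```text
(21.68, array([0.5367, 0.0059, 0.1357]), array([ 0.5, -1.1, -2.3]), 0.0345, np.float64(30.0))
(23.8, array([0.5368, 0.0059, 0.2797]), array([ 0.3, -0.5, -0.5]), 0.0603, np.float64(0.0))
([304, 221, 25, 25, 500], [316.0, 232.7]) [0.5367 0.0063 0.144 ]
(24.3, array([0.5369, 0.0059, 0.28  ]), array([0.5, 0. , 0.8]), 0.06, np.float64(0.0))
([304, 221, 25, 25, 498], [315.8, 232.8]) [0.5368 0.0062 0.144 ]
```

View pics/seat.png

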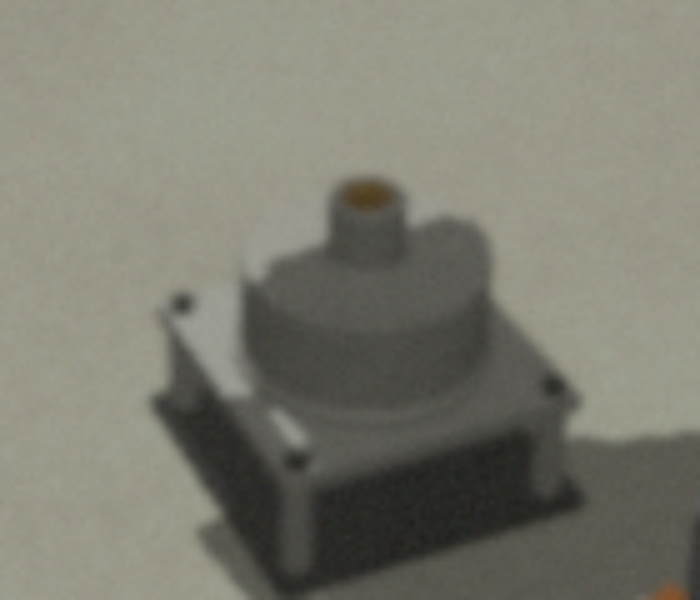

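The cap is seated: its flange is flush on the rim all round, and the hub's brass is at (368,195) of the crop. Next is the spindle.

```bash
python3 - <<'E'
from h import *
s=[.5018,.3050];h=[.5368,.0060]
robot.move_ptp([*s,.27],down(.55));robot.gripper_to(.05);robot.pause(.1)
hit=robot.move_linear([*s,.164],velocity=.08,threshold=6);print(hit,f())
if not hit:
    robot.gripper_to(.0);print(f())
    robot.move_linear([*s,.335],velocity=.12);robot.pause(.2);print(f())
    robot.move_ptp([*h,.335],down(0));robot.pause(.3);print(f())
    C=cam("wrist");im=robot.grab_frame("wrist");cv2.imwrite("pics/sp.png",im[:,:,::-1])
    T=robot.get_state()["ee_pos"]
    print("top end expect",proj(C,T+[0,0,.031]),"tip expect",proj(C,T-[0,0,.149]),"hub",proj(C,[*h,.144]))
    S=cam("scene");im=robot.grab_frame("scene");cv2.imwrite("pics/sps.png",cv2.resize(im[120:280,290:430,::-1],(525,600)))
    print([proj(S,T+[0,0,d]).round(1) for d in(.031,0,-.149)],proj(S,[*h,.144]))
E
```

```text
False (27.48, array([0.502 , 0.3051, 0.1644]), array([-0.9, -0.1, -0.4]), 0.0502, np.float64(0.0))
(28.17, array([0.5018, 0.305 , 0.164 ]), array([ 0.2, -0.2, -0.8]), 0.0112, np.float64(30.0))
(29.94, array([0.5017, 0.305 , 0.3347]), array([-0.6, -0.2, -1.3]), 0.0115, np.float64(30.0))
(31.39, array([0.5369, 0.0067, 0.3349]), array([ 0. ,  0.4, -1.6]), 0.0111, np.float64(30.0))
top end expect [316.00143035 327.72012785] tip expect [315.94649515 230.06691145] hub [315.88285929 221.54593741]
[array([354.9, 120.1]), array([354.5, 135.5]), array([352.8, 202. ])] [352.23202573 218.67477329]
```

View pics/sp.png

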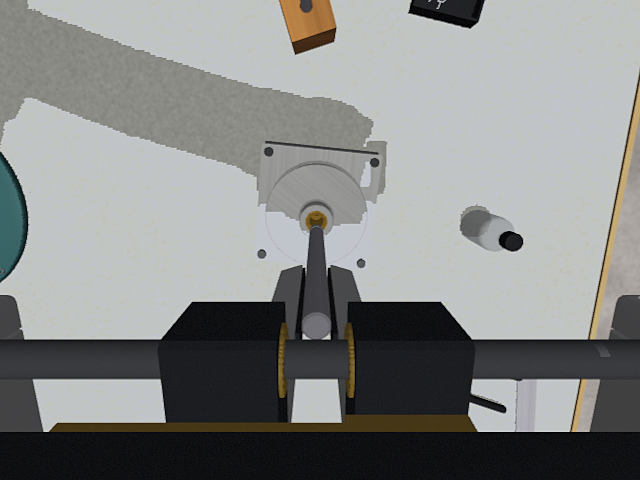

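View pics/sps.png

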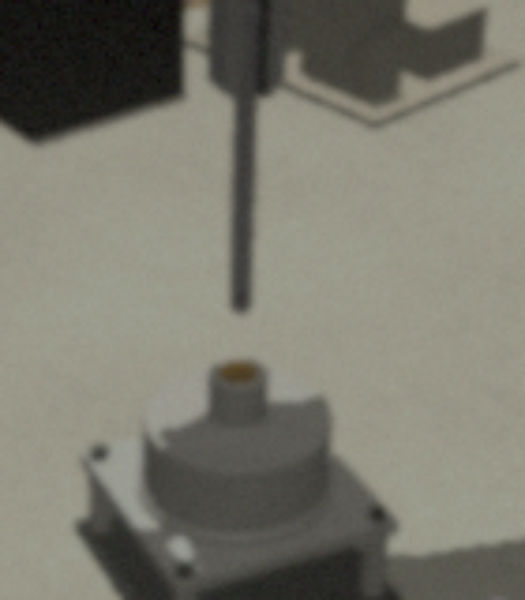

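The wrist view has the spindle's top end at (316,326) and its tip at about (316,229), both as expected. In the scene view the tip and hub bore line up vertically, so I'll insert.

```bash
cat >> h.py <<'E'
def insert(xy,z0,zend,step=.012,thr=8):
    xy=np.array(xy,float);z=z0
    while z>zend+1e-6:
        z=max(z-step,zend)
        hit=robot.move_linear([*xy,z],velocity=.035,threshold=thr)
        s=robot.get_state();F=np.array(s["force"]);print(round(z,4),hit,f())
        if hit:return xy
        if np.hypot(*F[:2])>2.5: xy=xy+np.clip(F[:2]*1.5e-4,-.0008,.0008)
    return xy
E
python3 - <<'E'
from h import *
h=[.5368,.0060]
robot.move_linear([*h,.298],velocity=.08);robot.pause(.2);print(f())
print(insert(h,.298,.173))
E
```

```text
(32.3, array([0.537 , 0.006 , 0.2983]), array([-0.5,  0.5, -1.7]), 0.0114, np.float64(30.0))
0.286 False (32.79, array([0.5368, 0.0059, 0.2859]), array([ 0.6, -0.5, -1.6]), 0.0116, np.float64(30.0))
0.274 False (33.28, array([0.5368, 0.0059, 0.2739]), array([-0.5, -1.3, -0.6]), 0.0119, np.float64(30.0))
0.262 False (33.77, array([0.5368, 0.0059, 0.2619]), array([ 0.3,  0.1, -1.2]), 0.0114, np.float64(30.0))
0.25 False (34.27, array([0.5368, 0.0059, 0.2499]), array([ 0.5,  0.8, -2. ]), 0.0113, np.float64(30.0))
0.238 False (34.76, array([0.5367, 0.0059, 0.2379]), array([-0.2,  0.7, -1.5]), 0.0112, np.float64(30.0))
0.226 False (35.25, array([0.5368, 0.0059, 0.2259]), array([ 0.9,  0.1, -1.3]), 0.0116, np.float64(30.0))
0.214 False (35.74, array([0.5367, 0.0059, 0.2139]), array([ 0.4,  0.5, -1.1]), 0.0114, np.float64(30.0))
0.202 False (36.23, array([0.5368, 0.006 , 0.2019]), array([-0.3, -0.4, -1.6]), 0.0113, np.float64(30.0))
0.19 False (36.73, array([0.5368, 0.0059, 0.1899]), array([ 0.6, -0.9, -2.1]), 0.0111, np.float64(30.0))
0.178 False (37.22, array([0.5367, 0.0059, 0.1779]), array([ 0.9,  0.1, -1.7]), 0.0115, np.float64(30.0))
0.173 False (37.51, array([0.5367, 0.006 , 0.1728]), array([-0.4, -0.6, -1.6]), 0.0114, np.float64(30.0))
[0.5368 0.006 ]
```

```bash
python3 - <<'E'
from h import *
im=robot.grab_frame("scene");S=cam("scene");print(f(),proj(S,[.5368,.006,.024]))
cv2.imwrite("pics/fin.png",cv2.resize(im[180:300,280:420,::-1],(700,600)))
E
```

```text
(37.56, array([0.5368, 0.006 , 0.173 ]), array([-0.5,  0.3, -1.3]), 0.0114, np.float64(30.0)) [351.11017597 262.52617383]
```

View pics/fin.png

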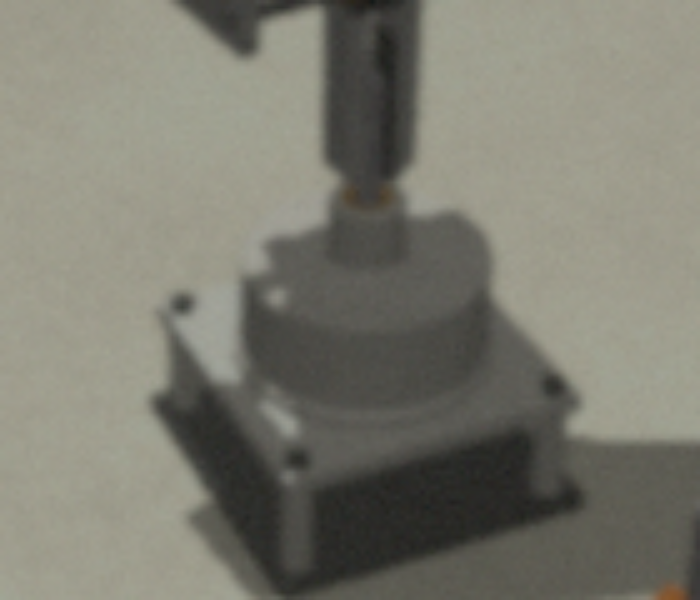

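The spindle runs centred into the hub at (368,195) of the crop, the cap is still flush, and the fingertips are clear above the hub. The weight is still carried by the gripper, so the spindle is held and its tip is at about 24 mm.

```bash
python3 -c "
from rig import robot
print(robot.sign_off())"
```

```text
the job is handed in; nothing more can be done
None
```

I handed the job in with the cap seated flush on the rim and the spindle still gripped (30 N) through both bushings; from the gripper height its lower end is about 24 mm above the bench, though I could not see it below the housing.

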